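# Close the wide cream pot on the lazy susan

## Robot

A 7-joint arm with a two-finger parallel gripper is mounted at the origin on the work surface. World frame = base frame: x ahead of the robot, y to its left, z up, the work surface at z = 0. Lengths are in mm, angles in rad, forces in N, time in s.
With the tool pointing down it reaches from about 425 to 950 mm from the base axis. Payload 4.7 kg.
Tool frame: the origin (TCP) lies on the centre line of the jaws, within the pads' length; the fingertips stand 25 mm ahead of it and the grasp point (between the pads) lies 6 mm ahead of it; y points along the fingers, z is the direction in which the jaws open and shut, and the axes are right-handed (so a half turn about y gives the same grasp; the last joint's range is limited). The gripper opens to 85 mm and grips with 20 to 120 N. Pads are 22 mm wide; open, the fingers measure 114 mm over their backs; the gripper's body (76 mm by 85 mm) begins 54 mm behind the grasp point. The pads swing forward as they close: fully open they stand 13 mm farther back than shut.
Start: joints at [1.161, 0.469, -0.049, 1.532, 0.024, 1.141, -0.082], TCP at [250.918, -626.647, 256.335] pointing down, gripper open.
Joint ranges: [-2.59, 2.59], [-0.33, 1.99], [-1.39, 1.29], [0.1, 2.45], [-1.04, 4.18], [0.21, 1.99], [-2.66, 2.66]. Speed limits (rad/s): [2.57, 2.57, 3.14, 3.14, 3.14, 3.14, 3.14].

## Interface

Orientations are given as a 3x3 rotation matrix whose columns are the frame's x, y, z axes.
In Python, from cell import * gives the robot as it stands. Calls block until the motion is done:
- goto(position, orientation): joint-space move of the TCP to a pose.
- move_straight(position, feed=150, rot=None): straight line of the TCP; rot=None keeps the orientation; feed is the mean speed in mm/s.
- set_joints(angles): joint-space move.
- let_go() and gripper_close(newtons=None): open the fingers fully, or close them until they stop; newtons is the grip in N (None keeps the last).
- hold(seconds).
- ik(position, orientation): joint angles nearest the present ones, or None.
- capture(name): name is "scene" or "top"; returns a dict with "image" (384x512x3 uint8, red, green, blue), "intrinsics" (3x3 intrinsics, pixels), "rvec" (rotation vector, rad) and "tvec" (3), from world to camera coordinates, as OpenCV has them. Camera axes: x right, y down, z forward; pixel columns grow to the right and rows downward; lengths in mm; the calibration is good to about 2 mm. A picture is of the moment at which its call begins. There is no depth.
A pose or a line that the arm cannot do raises MotionError and nothing moves.
- sign_off(): hands the job in, once; it reports no verdict.
Trained networks look in the newest picture that a camera, given by its name, has taken for a name from the list of things; names that differ only in an ending like _2 or _b are one class to them, and where a whole thing is asked for, a point or a joint stands for the part that bears it (a point fixed in the world has none). Each returns a list of dicts, best first, with "conf" (0 to 1); they miss things now and then, are a little off and sometimes report something else, mostly with a low value. They report only what shows in the picture. A call takes as long as a camera call. They do not tell look-alikes from the thing itself.
- cut_out(camera, thing): "region" (384x512 bool, what is visible of it) and "box" ([left, top, width, height] in pixels, round what is visible of it).
Readings, each from a call of its own:
- read_time_s(): time.
- read_qpos(): joint angles.
- read_dq(): joint speeds.
- read_joint_efforts(): joint torques, N m.
- read_ee_pos(): TCP position.
- read_tcp_rot(): TCP orientation.
- read_wrist_force(): force on the tool from outside, world axes, zero at the start.
- read_moment(): the same for the moment, N m.
- read_grip_width(): finger opening in mm.
Only numpy, scipy, OpenCV 4.12 (cv2) and the standard library are available. Lean on these libraries where they do the work, as an engineer would, in place of code of your own. Each camera call takes 0.05 s, during which the arm holds its last target.

## Task

Put the wide lid from the tray onto the wide pot on the lazy susan, press it down until it is fully home and sits level on the rim, and let go. Leave the narrow pot and the small lid where they are, and keep the wide pot standing about where it is.

Things in the scene. Friction and masses are not known exactly. Their poses are not given: they have to be found in the camera images.
- wide_lid_center (a point): Larger of two plastic lids on the tray, knob up, resting on its plug; 54 mm high, 60 g. Point: on its axis, half-way up; z up. Grey plug 24 mm tall: 40 mm across at the foot, a cone to 66 mm at 15 mm up, then 63 mm. White flange 80 mm across, underside 3 mm below the point, top 1 mm above it. Knob: white upright cylinder 30 mm across, 26 mm tall, top 27 mm above the point.
- wide_pot_rim (a point): Wider, lower of two open white pots loose on the lazy susan (disc 230 mm wide, 30 mm high, does not turn): 77 mm outside, mouth 70, 52 tall, 350 g. Point: centre of the mouth at rim height; z up. Six sprung nubs in the mouth hold a lid just set in with its flange about 8 mm over the rim; pressing with 5 to 10 N snaps it home: flange on rim, lid's point 3 mm above this one.
- narrow_pot_rim (a point): The other open white pot on the lazy susan, not to be used: 54 mm outside, 72 mm tall, its axis 120 mm from the wide pot's. This point is the centre of its mouth at rim height; z is up.
- small_lid_center (a point): The small lid on the tray, not to be used: like the other but 55 mm across and 36 mm high, with a knob 16 mm across. This point is on its axis, half-way up; z is up.
Not all that is in view belongs to the job. What is shaped like the part that bears wide_lid_center but turquoise is not meant. Leave any turquoise look-alike of the part that bears wide_pot_rim alone.

How it is judged (in metres and radians):
At the end, for the whole second after the job is handed in: The wide lid sits knob up on the wide pot: axes within 6 mm, flange within 3 mm of the rim and level with it within 3.4 degrees. The wide pot stands upright within 7 degrees; it, the narrow pot and the small lid are each within 40 mm of where they began (horizontal distance between wide_lid_center and wide_pot_rim below 0.006 m and z of wide_lid_center in the frame of wide_pot_rim between -0.002 and 0.006 m and angle between the z axis of wide_lid_center and the z axis of wide_pot_rim, either way round below 0.06 rad and angle between wide_lid_center's own z axis and vertical below 0.15 rad and angle between wide_pot_rim's own z axis and vertical below 0.12 rad and distance of each of wide_pot_rim, narrow_pot_rim, small_lid_center from where it was at the start of the episode below 0.04 m); the robot touches nothing.
It fails at once if the wide pot is tipped over (more than 30 degrees) (angle between wide_pot_rim's own z axis and vertical above 0.52 rad).
It fails at once if the narrow pot is tipped over (more than 30 degrees) (angle between narrow_pot_rim's own z axis and vertical above 0.52 rad).
It also fails if it takes over 45 s, if anything falls off the work surface, if the arm or the gripper's body presses on something with over 40 N, if the wrist force passes 120 N, or if a joint passes its speed limit or range.

## Working session

There is one attempt and no reset: what is moved stays moved. The work goes in short steps, each a Python script; the robot and the scene stay as the last script left them, time stands still between calls to the robot, and variables do not carry over. Pictures are saved under pics/ and viewed, and the job is handed in when it is done.

```bash
mkdir -p pics; cat > h.py <<'E'
from cell import *
import numpy as np, cv2
def snap(cam,fn):
    c=capture(cam); cv2.imwrite('pics/'+fn,cv2.cvtColor(c['image'],cv2.COLOR_RGB2BGR)); return c
def cutall(cam):
    for t in ['wide_lid_center','wide_pot_rim','narrow_pot_rim','small_lid_center']:
        for d in cut_out(cam,t): print(cam,t,round(d['conf'],2),d['box'])
def ray(c,uv):
    K=np.array(c['intrinsics'],float);R=cv2.Rodrigues(np.array(c['rvec'],float))[0];t=np.array(c['tvec'],float).ravel()
    d=R.T@np.linalg.inv(K)@np.array([uv[0],uv[1],1.]);return -R.T@t,d
def onz(c,uv,z):
    o,d=ray(c,uv);return o+d*(z-o[2])/d[2]
def proj(c,p):
    return cv2.projectPoints(np.array(p,float).reshape(-1,3),np.array(c['rvec'],float),np.array(c['tvec'],float),np.array(c['intrinsics'],float),None)[0].reshape(-1,2)
E
python3 - <<'E'
from h import *
for cam in ['scene','top']:
    c=snap(cam,cam+'0.png'); cutall(cam); print(ray(c,(256,192)))
print(read_tcp_rot(), read_time_s())
E
```

```text
scene wide_lid_center 0.9 [400.8, 282.2, 47.9, 36.0]
scene wide_lid_center 0.67 [412.4, 239.4, 39.2, 29.9]
scene wide_lid_center 0.56 [330.6, 232.1, 34.7, 25.7]
scene wide_pot_rim 0.86 [153.4, 167.7, 35.4, 33.4]
scene wide_pot_rim 0.8 [187.1, 157.8, 28.4, 29.2]
scene narrow_pot_rim 0.63 [121.3, 182.8, 29.8, 39.9]
scene small_lid_center 0.6 [121.2, 186.4, 30.9, 36.5]
scene small_lid_center 0.51 [279.3, 219.8, 9.2, 10.0]
(array([1154.7403137 ,  428.15685332,  570.47646301]), array([-0.75046996, -0.39422748, -0.53067772]))
top wide_lid_center 0.79 [170.7, 188.2, 31.5, 31.4]
top wide_lid_center 0.62 [115.2, 206.7, 26.0, 26.6]
top wide_lid_center 0.62 [112.3, 155.2, 26.6, 34.5]
top wide_lid_center 0.16 [347.4, 190.1, 29.9, 29.1]
top wide_pot_rim 0.92 [344.3, 238.9, 33.3, 30.8]
top wide_pot_rim 0.62 [355.7, 149.7, 21.2, 21.8]
top wide_pot_rim 0.6 [346.5, 189.1, 29.4, 29.1]
top narrow_pot_rim 0.79 [357.3, 148.2, 24.9, 24.9]
top small_lid_center 0.52 [230.4, 201.3, 20.3, 21.7]
(array([ 407.28529432,  112.18760245, 1193.38714381]), array([ 0.10496573,  0.00150909, -0.99466338]))
[[-9.28360633e-01  3.16850673e-05  3.71680687e-01]
 [-3.71680687e-01  2.69914221e-06 -9.28360634e-01]
 [-3.04183882e-05 -9.99999999e-01  9.27095022e-06]] 0.5
```

View pics/scene0.png

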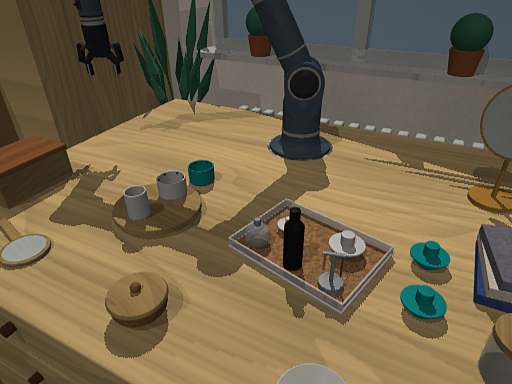

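View pics/top0.png

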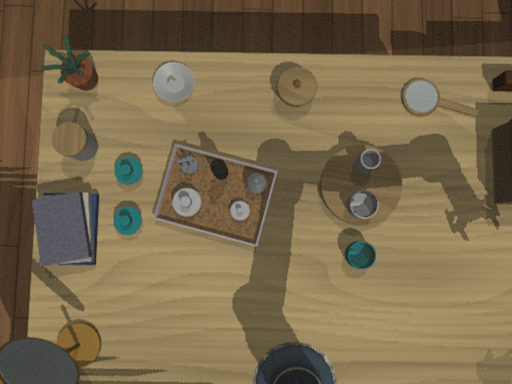

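Scene view: the real wide lid is white, at about (347,243), and the wide pot at (172,184). Top view: lid at (186,203), wide pot at (363,205), narrow pot at (370,159), small lid at (240,211). The turquoise look-alikes are outside the tray and disc. I'll check zoomed crops next and fit silhouettes.

```bash
cat > fit.py <<'E'
from h import *
from scipy.optimize import minimize
LID=[(-27,20),(-12,33),(-3,40),(1,40),(1,15),(27,15)]
POT=[(-52,38.5),(0,38.5)]
NPOT=[(-72,27),(0,27)]
SL=[(-18,14),(0,27.5),(18,8)]
a=np.linspace(0,2*np.pi,60,endpoint=False)
def sil(c,p,prof):
    m=np.zeros((384*4,512*4),np.uint8)
    for (z0,r0),(z1,r1) in zip(prof[:-1],prof[1:]):
        P=np.vstack([np.c_[p[0]+r*np.cos(a),p[1]+r*np.sin(a),np.full(60,p[2]+z)] for z,r in((z0,r0),(z1,r1))])
        h=cv2.convexHull(((proj(c,P)+.5)*4).astype(np.float32)).round().astype(np.int32)
        cv2.fillConvexPoly(m,h,1)
    return cv2.resize(m.astype(np.float32),(512,384),interpolation=cv2.INTER_AREA)
def fit(views,prof,p0,zfix=None):
    def f(p):
        q=p if zfix is None else np.r_[p[:2],zfix]
        return sum(np.abs(sil(c,q,prof)-M).sum()/M.sum() for c,M in views)
    p0=np.array(p0,float); n=3 if zfix is None else 2
    s=np.vstack([p0[:n]]+[p0[:n]+12*np.eye(n)[i] for i in range(n)])
    r=minimize(f,p0[:n],method='Nelder-Mead',options=dict(initial_simplex=s,xatol=.1,fatol=1e-4))
    return r.x,r.fun
def pick(cam,thing,uv):
    best=None
    for d in cut_out(cam,thing):
        x,y,w,h=d['box']; e=np.hypot(x+w/2-uv[0],y+h/2-uv[1])
        if e<14 and (best is None or e<best[0]): best=(e,d)
    return None if best is None else best[1]['region'].astype(np.float32)
E
python3 - <<'E'
from fit import *
S=capture('scene');T=capture('top')
for c,n in((S,'s'),(T,'t')):
    for k,uv in (('lid',(347,243) if n=='s' else (186,203)),('pot',(172,184) if n=='s' else (363,205))):
        x,y=uv; im=c['image'][y-35:y+35,x-35:x+35]; cv2.imwrite(f'pics/z_{n}_{k}.png',cv2.resize(im[:,:,::-1],None,fx=5,fy=5,interpolation=cv2.INTER_CUBIC))
Z=[cv2.imread(f'pics/z_{n}_{k}.png') for n in 'st' for k in('lid','pot')]
cv2.imwrite('pics/zoom.png',cv2.resize(np.vstack([np.hstack(Z[:2]),np.hstack(Z[2:])]),(600,600)))
for k,th,prof,us,ut,z in (('lid','wide_lid_center',LID,(347,243),(186,203),30),('pot','wide_pot_rim',POT,(172,184),(363,205),82),
   ('npot','narrow_pot_rim',NPOT,(136,202),(370,159),102),('sl','small_lid_center',SL,(284,225),(240,210),22)):
    V=[]
    m=pick('scene',th,us); 
    if m is not None and k!='sl': V.append((S,m))
    m2=pick('top',th,ut)
    if m2 is not None: V.append((T,m2))
    p0=onz(T,ut,z); print(k,'seed',p0.round(1),len(V))
    if len(V)==2: print('  3d',fit(V,prof,p0))
    for v in V: print('  single, z fixed',z,fit([v],prof,p0,z))
E
```

```text
lid seed [496.  309.2  30. ] 2
  3d (array([497.65127782, 307.9039527 ,  35.72701796]), np.float64(0.16034342348575592))
  single, z fixed 30 (array([491.25241324, 306.09064676]), np.float64(0.10051369667053223))
  single, z fixed 30 (array([498.13050084, 309.39131157]), np.float64(0.04692109301686287))
pot seed [ 494.3 -172.4   82. ] 2
  3d (array([ 496.85248314, -174.76447309,   84.40265711]), np.float64(0.12223000824451447))
  single, z fixed 82 (array([ 493.11948278, -178.4466104 ]), np.float64(0.04648042842745781))
  single, z fixed 82 (array([ 496.57439079, -174.48220034]), np.float64(0.06309931725263596))
npot seed [ 615.2 -186.5  102. ] 2
  3d (array([ 616.33249102, -187.11042565,  102.81387622]), np.float64(0.13138185441493988))
  single, z fixed 102 (array([ 613.48538212, -190.70473843]), np.float64(0.06507646292448044))
  single, z fixed 102 (array([ 616.7359734 , -186.84248906]), np.float64(0.05895969644188881))
sl seed [479.3 158.1  22. ] 1
  single, z fixed 22 (array([478.71476262, 159.38622924]), np.float64(0.054375000298023224))
```

View pics/zoom.png

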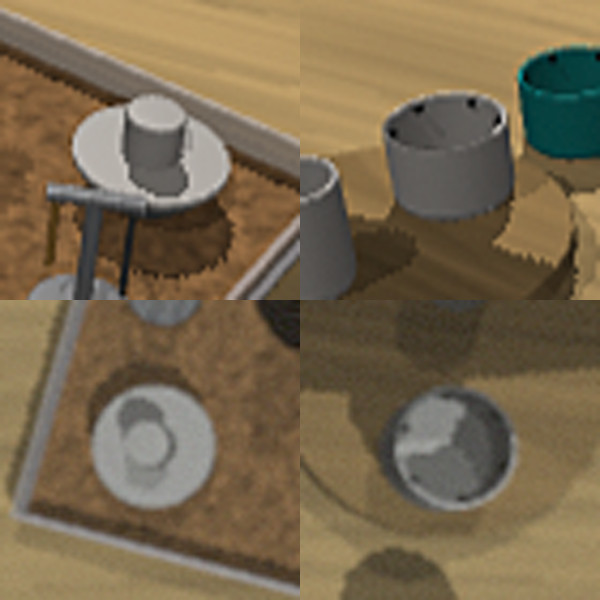

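```bash
python3 - <<'E'
from h import *
Ra=np.array([[-1,0,0],[0,0,-1],[0,-1,0]],float).T; Rb=np.array([[1,0,0],[0,0,-1],[0,1,0]],float).T
print(np.linalg.det(Ra),np.linalg.det(Rb))
for R in (Ra,Rb):
  for p in ([498,308.5,250],[498,308.5,60],[496.5,-174.7,250],[496.5,-174.7,115]):
    q=ik(p,R); print(p,None if q is None else np.round(q,2))
let_go()
goto([498,308.5,260],Ra); print(read_time_s())
move_straight([498,308.5,120]); 
T=snap('top','t1.png');S=snap('scene','s1.png'); print(read_ee_pos(),read_wrist_force(),read_time_s())
cv2.imwrite('pics/s1z.png',cv2.resize(S['image'][150:310,240:450,::-1],None,fx=3.5,fy=3.5,interpolation=cv2.INTER_CUBIC))
E
```

```text
1.0 1.0
[498, 308.5, 250] [-0.89  0.33  0.33  1.78 -0.12  1.05 -2.08]
[498, 308.5, 60] [-0.19  0.64 -0.6   1.88  0.51  0.77 -2.64]
[496.5, -174.7, 250] [ 0.48  0.25 -0.26  1.88  0.07  1.02 -1.39]
[496.5, -174.7, 115] [ 0.43  0.41 -0.22  2.01  0.13  0.73 -1.44]
[498, 308.5, 250] [ 0.12  0.53 -1.04  1.72  0.5   1.18  0.51]
[498, 308.5, 60] [ 0.04  0.79 -0.96  1.87  0.81  0.93  0.26]
[496.5, -174.7, 250] [ 0.89  0.33 -0.77  1.86  0.26  1.06  1.58]
[496.5, -174.7, 115] [ 0.8   0.5  -0.69  1.99  0.44  0.81  1.42]
4.5917
[498.67053091 308.84297239 121.09657692] [-0.04000095  0.06478731 -0.29552855] 5.775
```

View pics/s1z.png

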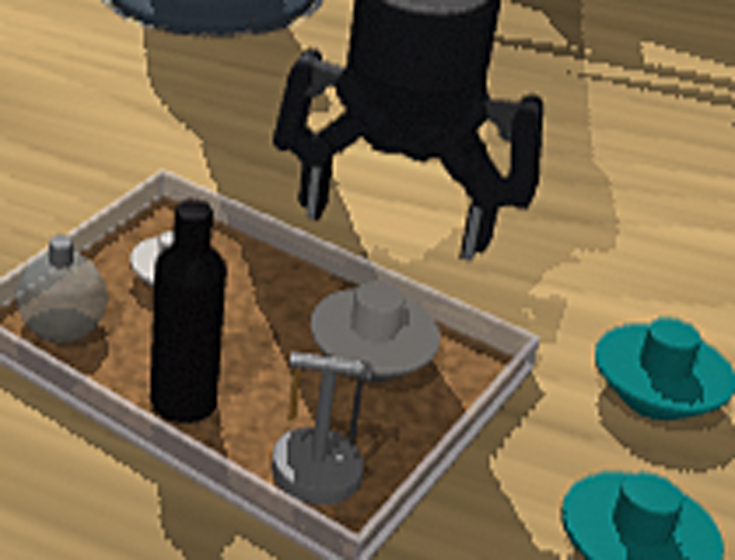

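View pics/t1.png

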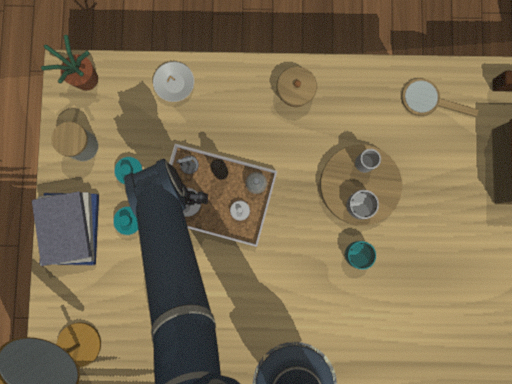

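The fingers straddle the knob: tips at (315,215) and (467,255) in the zoomed crop, knob at (380,310). The tree and bottle are clear of them, so I'll descend.

```bash
python3 - <<'E'
from h import *
print(np.round(read_qpos(),2))
move_straight([498,308.5,64],feed=80)
hold(.2);print(read_ee_pos(),read_wrist_force(),np.round(read_qpos(),2))
S=snap('scene','s2.png')
cv2.imwrite('pics/s2z.png',cv2.resize(S['image'][150:310,240:450,::-1],None,fx=3.5,fy=3.5,interpolation=cv2.INTER_CUBIC))
gripper_close(30); hold(.2)
S=snap('scene','s3.png')
cv2.imwrite('pics/s3z.png',cv2.resize(S['image'][150:310,240:450,::-1],None,fx=3.5,fy=3.5,interpolation=cv2.INTER_CUBIC))
print(read_grip_width(),read_ee_pos(),read_wrist_force(),read_time_s())
E
```

```text
[-0.85  0.48  0.29  1.89 -0.19  0.79 -2.02]
[498.30338137 308.70630978  64.5534558 ] [-0.42707496 -0.13501609 -0.11839717] [-0.82  0.57  0.26  1.92 -0.22  0.68 -2.  ]
28.550767243732277 [498.05532809 308.49899451  64.13690854] [-0.81084623 -0.96390205  2.85591522] 7.675
```

View pics/s3z.png

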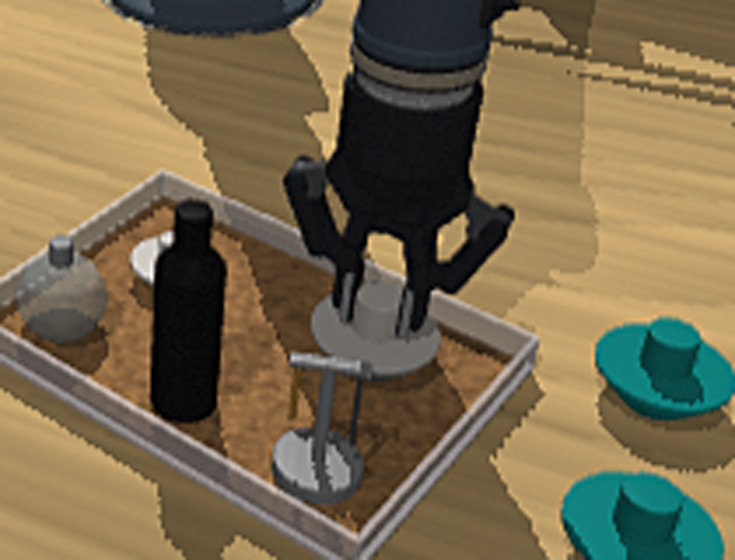

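```bash
python3 - <<'E'
from h import *
gripper_close(50)
move_straight([498,308.5,240],feed=150); hold(.2)
print(read_grip_width(),read_ee_pos(),read_wrist_force(),read_moment())
Ra=np.array([[-1,0,0],[0,0,-1],[0,-1,0]],float).T
goto([496.5,-175,260],Ra); hold(.2)
print(read_grip_width(),read_ee_pos(),read_tcp_rot().round(3),np.round(read_qpos(),2))
move_straight([496.5,-175,190],feed=150); hold(.2)
S=snap('scene','s4.png');T=snap('top','t4.png')
cv2.imwrite('pics/s4z.png',cv2.resize(S['image'][80:240,80:290,::-1],None,fx=3.5,fy=3.5,interpolation=cv2.INTER_CUBIC))
print(read_ee_pos(),read_wrist_force(),read_time_s());cutall('scene')
E
```

```text
27.983373953859772 [497.75562081 308.30990919 239.23535246] [ 1.04228504  0.08698525 -0.37360004] [ 0.00628815  0.00086135 -0.00713429]
28.454695363234435 [ 496.8873603  -174.11963231  259.8634582 ] [[-1.    -0.     0.002]
 [-0.002  0.    -1.   ]
 [ 0.    -1.    -0.   ]] [-0.32  0.26  0.71  1.91 -0.19  1.04 -1.11]
[ 496.91005602 -175.11666875  190.74852699] [-0.82062387 -1.32835769 -0.31332075] 12.3
scene wide_lid_center 0.94 [400.6, 282.4, 48.6, 35.7]
scene wide_lid_center 0.69 [151.7, 139.3, 30.3, 22.3]
scene wide_lid_center 0.69 [409.6, 236.9, 41.5, 34.5]
scene wide_pot_rim 0.67 [186.2, 158.7, 30.2, 26.0]
scene wide_pot_rim 0.61 [155.5, 169.6, 32.0, 32.5]
scene narrow_pot_rim 0.75 [122.7, 185.1, 29.1, 35.8]
scene small_lid_center 0.39 [279.8, 219.8, 8.3, 9.0]
```

View pics/s4z.png

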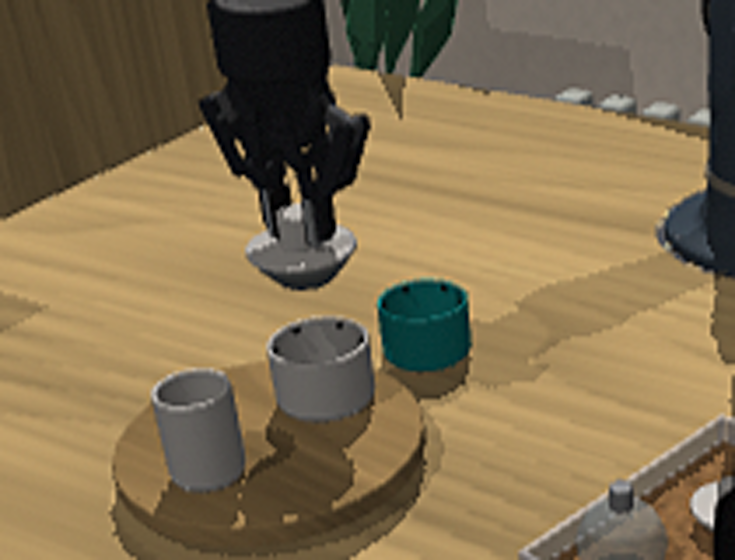

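View pics/t4.png

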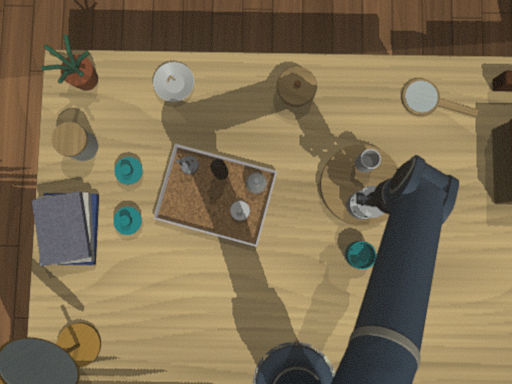

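```bash
python3 - <<'E'
from fit import *
S=capture('scene')
uv=(167,150); m=pick('scene','wide_lid_center',uv)
def hull(m):
    p=np.argwhere(m>.5)[:,::-1].astype(np.int32); o=np.zeros(m.shape,np.uint8); cv2.fillConvexPoly(o,cv2.convexHull(p),1); return o.astype(np.float32)
LF=[(-27,20),(-12,33),(-3,40),(1,40)]
e=read_ee_pos()
for zo in (28,31,34):
    z=e[2]-zo
    def f(p):
        a_=sil(S,[p[0],p[1],z],LID); return np.abs(hull(a_)-hull(m)).sum()/m.sum()
    s=np.array([[e[0],e[1]],[e[0]+10,e[1]],[e[0],e[1]+10]])
    r=minimize(f,s[0],method='Nelder-Mead',options=dict(initial_simplex=s,xatol=.1,fatol=1e-4)); print(zo,r.x,r.fun)
mp=pick('scene','wide_pot_rim',(172,184)); print('pot',fit([(S,mp)],POT,[495,-176],82))
T=capture('top'); mt=pick('top','small_lid_center',(240,210));print(fit([(T,mt)],SL,[478,159],22) if mt is not None else None)
print(e)
E
```

```text
28 [ 498.05117563 -177.78262748] 0.10070257633924484
31 [ 493.20899204 -181.35131015] 0.07494144886732101
34 [ 491.52285532 -184.99942435] 0.09133489429950714
pot (array([ 493.20428467, -178.56896973]), np.float64(0.066650390625))
(array([478.25609016, 160.17103672]), np.float64(0.09995567053556442))
[ 496.52285532 -174.99942435  190.06524882]
```

```bash
python3 - <<'E'
from h import *
f0=np.array(read_wrist_force())
move_straight([496.5,-175,140],feed=100); print(read_wrist_force())
for z in range(136,110,-2):
    move_straight([496.5,-175,z],feed=40); f=np.array(read_wrist_force()); e=read_ee_pos(); print(z,e.round(1),f.round(1),round(read_grip_width(),1))
    if f[2]>5 or np.hypot(*(f-f0)[:2])>6: break
S=snap('scene','s5.png');print(read_time_s())
cv2.imwrite('pics/s5z.png',cv2.resize(S['image'][80:240,80:290,::-1],None,fx=3.5,fy=3.5,interpolation=cv2.INTER_CUBIC))
E
```

```text
[-0.13705599  0.68070556 -0.90062595]
136 [ 496.6 -175.   136.2] [-0.6  0.4 -0.7] 28.3
134 [ 496.5 -175.   134. ] [-0.1  0.7 -0.8] 28.0
132 [ 496.4 -175.   131.9] [ 0.5  0.3 -0.4] 28.4
130 [ 496.4 -175.   129.9] [-0.1  0.   0.1] 28.6
128 [ 496.4 -175.   127.8] [-0.7 -0.1 -1.2] 28.2
126 [ 496.4 -175.   125.9] [-0.2  0.3 -1.3] 28.4
124 [ 496.4 -175.   123.9] [ 0.6  0.2 -0.4] 28.4
122 [ 496.6 -175.   122. ] [0.1 0.  1.2] 28.6
120 [ 497.  -175.2  120.3] [ 1.  -0.1  2. ] 28.4
118 [ 496.5 -175.   117.7] [ 1.5 -0.9 -1.9] 28.4
116 [ 496.1 -174.9  115.5] [ 0.  -0.1 -4. ] 28.3
114 [ 496.3 -175.   114.2] [-0.4  0.6  2.9] 28.1
112 [ 496.4 -175.   114. ] [-5.9  2.  20.2] 28.4
16.7
```

View pics/s5z.png

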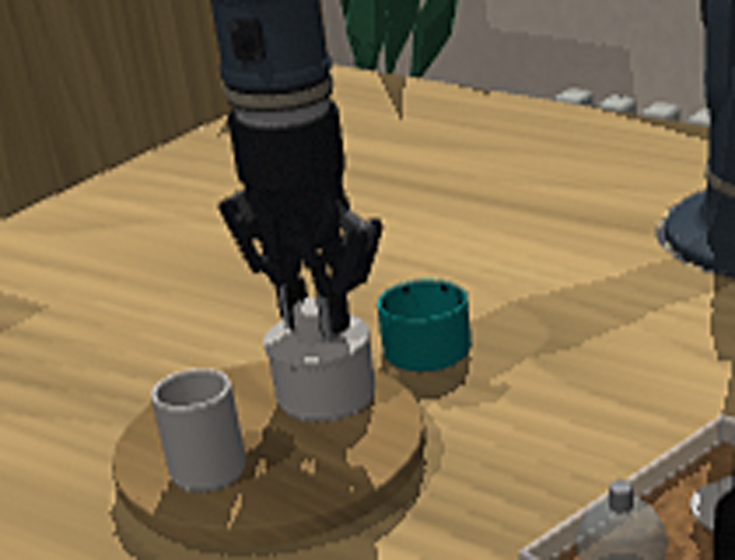

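```bash
python3 - <<'E'
from h import *
move_straight([496.5,-175,114.3],feed=40); print(read_wrist_force())
let_go(); hold(.2); print(read_grip_width())
move_straight([496.5,-175,230],feed=120)
print(read_wrist_force())
Ra=np.array([[-1,0,0],[0,0,-1],[0,-1,0]],float).T
goto([450,60,280],Ra)
S=snap('scene','s6.png');T=snap('top','t6.png');print(read_time_s())
a=cv2.resize(S['image'][150:230,110:210,::-1],None,fx=6,fy=6,interpolation=cv2.INTER_CUBIC)
b=cv2.resize(T['image'][140:270,310:410,::-1],None,fx=4,fy=4,interpolation=cv2.INTER_CUBIC)
cv2.imwrite('pics/s6z.png',a);cv2.imwrite('pics/t6z.png',b)
cutall('scene');cutall('top')
E
```

```text
[-0.33711151 -0.37636448  3.70420445]
85.15164145007974
[-0.58607046 -0.00362162 -0.79520057]
19.925
scene wide_lid_center 0.89 [407.9, 240.9, 41.3, 28.3]
scene wide_lid_center 0.78 [154.0, 167.8, 29.7, 14.3]
scene wide_lid_center 0.58 [400.2, 283.5, 48.2, 34.8]
scene wide_pot_rim 0.87 [187.4, 162.3, 28.9, 24.3]
scene wide_pot_rim 0.78 [155.8, 177.4, 32.9, 24.9]
scene narrow_pot_rim 0.78 [122.8, 184.8, 28.9, 37.3]
scene small_lid_center 0.61 [279.1, 218.8, 7.5, 10.9]
top wide_lid_center 0.82 [347.9, 190.8, 33.9, 29.2]
top wide_lid_center 0.67 [112.8, 205.6, 29.9, 27.3]
top wide_lid_center 0.55 [114.8, 156.1, 24.5, 29.5]
top wide_pot_rim 0.76 [345.8, 239.6, 32.0, 27.3]
top wide_pot_rim 0.57 [343.6, 197.8, 13.4, 17.7]
top narrow_pot_rim 0.65 [353.7, 149.9, 24.5, 20.0]
top small_lid_center 0.6 [231.1, 201.1, 17.4, 20.6]
```

View pics/s6z.png

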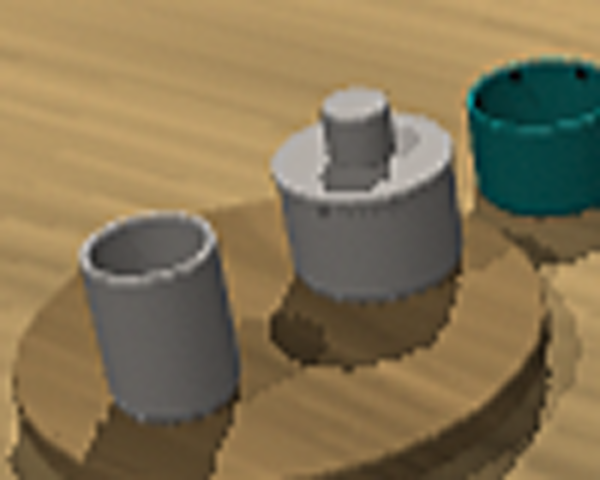

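View pics/t6z.png

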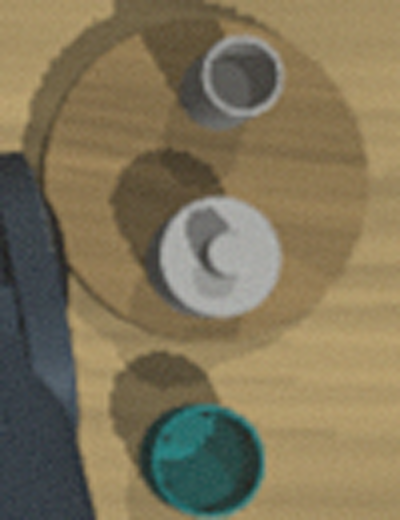

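```bash
python3 - <<'E'
from fit import *
S=capture('scene');T=capture('top')
ml=pick('scene','wide_lid_center',(168,175));mp=pick('scene','wide_pot_rim',(172,189))
mt=pick('top','wide_lid_center',(364,205))
U=np.maximum(ml,mp)
np.savez('m6.npz',U=U,mt=mt)
al=np.linspace(0,2*np.pi,60,endpoint=False)
LID2=[(-3,40),(1,40),(1,15),(27,15)]
def silT(c,p,prof,tx,ty):
    R=cv2.Rodrigues(np.array([tx,ty,0.]))[0]; m=np.zeros((384*8,512*8),np.uint8)
    for (z0,r0),(z1,r1) in zip(prof[:-1],prof[1:]):
        P=np.vstack([np.c_[r*np.cos(al),r*np.sin(al),np.full(60,z)] for z,r in((z0,r0),(z1,r1))])@R.T+p
        cv2.fillConvexPoly(m,cv2.convexHull(((proj(c,P)+.5)*8).astype(np.float32)).round().astype(np.int32),1)
    return cv2.resize(m.astype(np.float32),(512,384),interpolation=cv2.INTER_AREA)
# per-camera: pot+lid jointly (scene): pot xy, lid dxy, dz, tilt; use image-based mask by brightness? use net masks
def f(q):
    pot=silT(S,[q[0],q[1],82],POT,0,0); lid=silT(S,[q[0]+q[2],q[1]+q[3],82+q[4]],LID2,q[5]/100,q[6]/100)
    return (np.abs(np.maximum(pot,lid)-U).sum()+np.abs(lid-ml).sum())/U.sum()
q0=np.array([493,-178,0,0,3,0,0.]); s=np.vstack([q0]+[q0+np.eye(7)[i]*[4,4,3,3,3,6,6][i] for i in range(7)])
r=minimize(f,q0,method='Nelder-Mead',options=dict(initial_simplex=s,xatol=.05,fatol=1e-5,maxiter=1500));print(r.x.round(2),r.fun)
# fixed home
r2=minimize(lambda p:f(np.r_[p,0,0,3,0,0]),q0[:2],method='Nelder-Mead');print('home',r2.x,r2.fun)
r3=minimize(lambda p:f(np.r_[p,0,0,11,0,0]),q0[:2],method='Nelder-Mead');print('unseated',r3.x,r3.fun)
print('lid top',fit([(T,mt)],LID,[496,-175],85))
# overlay home on 6x crop
im=cv2.resize(S['image'][150:230,110:210,::-1],None,fx=8,fy=7.5,interpolation=cv2.INTER_CUBIC).copy()
p=r2.x
for z,rr,col in((82,40,(0,0,255)),(86,40,(0,255,0)),(112,15,(255,0,0)),(30,38.5,(255,255,0))):
    P=proj(S,np.c_[p[0]+rr*np.cos(al),p[1]+rr*np.sin(al),np.full(60,z)])
    P=(P-[110,150]+.5)*[8,7.5]; cv2.polylines(im,[P.round().astype(np.int32)],True,col,1)
cv2.imwrite('pics/ov.png',im)
E
```

```text
[ 492.49 -179.26    2.75    1.87    2.64    4.6   -11.21] 0.1828162968158722
home [ 493.47444872 -178.6988524 ] 0.2333889603614807
unseated [ 500.60080024 -171.22194339] 0.3515435457229614
lid top (array([ 496.5717979 , -174.77023245]), np.float64(0.06773127615451813))
```

View pics/ov.png

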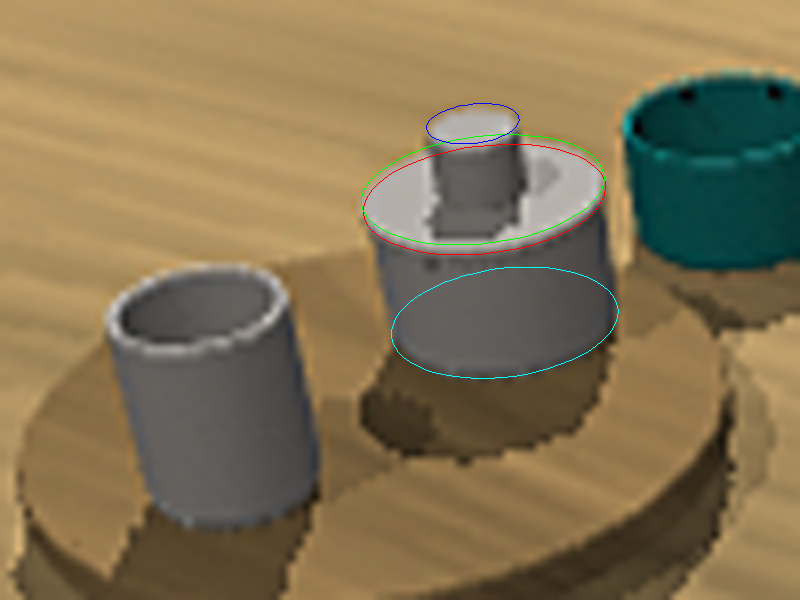

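The overlay of the home pose matches the flange, knob and pot foot to within about a pixel. As a check, I'll press on the knob with closed fingers, which also measures its height.

```bash
python3 - <<'E'
from h import *
Ra=np.array([[-1,0,0],[0,0,-1],[0,-1,0]],float).T
goto([496.5,-175,220],Ra)
gripper_close(40); print(read_grip_width())
move_straight([496.5,-175,146],feed=100); hold(.1); print(read_wrist_force())
for z in np.arange(144,129,-1.):
    move_straight([496.5,-175,z],feed=30); f=np.array(read_wrist_force()); e=read_ee_pos(); print(z,e.round(1),f.round(1))
    if f[2]>15: break
move_straight([496.5,-175,220],feed=120)
goto([450,60,280],Ra)
S=snap('scene','s7.png');T=snap('top','t7.png');print(read_time_s())
cv2.imwrite('pics/s7z.png',cv2.resize(S['image'][150:230,110:210,::-1],None,fx=6,fy=6,interpolation=cv2.INTER_CUBIC))
E
```

```text
0.10276636193606109
[-0.34729121  0.17756212 -0.14896985]
144.0 [ 496.6 -174.9  144.1] [ 0.6 -0.8  0.4]
143.0 [ 496.5 -175.   142.9] [0.6 0.  0.4]
142.0 [ 496.5 -175.   141.9] [-0.1 -0.1 -0.6]
141.0 [ 496.5 -175.   140.9] [ 0.2  0.2 -0.3]
140.0 [ 496.5 -175.   139.9] [-0.4  0.9  1.4]
139.0 [ 496.5 -175.   138.9] [ 0.1  1.2 -0.6]
138.0 [ 496.4 -175.   137.9] [0.8 0.6 0.1]
137.0 [ 496.6 -175.1  137.1] [0.2 0.3 1.2]
136.0 [ 496.6 -175.2  137.1] [-2.3  2.  10.5]
135.0 [ 496.7 -175.2  137. ] [-5.   3.2 19.6]
27.7417
```

View pics/s7z.png

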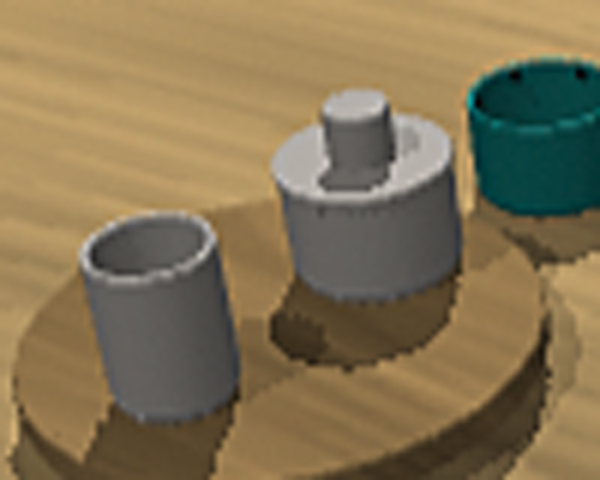

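View pics/t7.png

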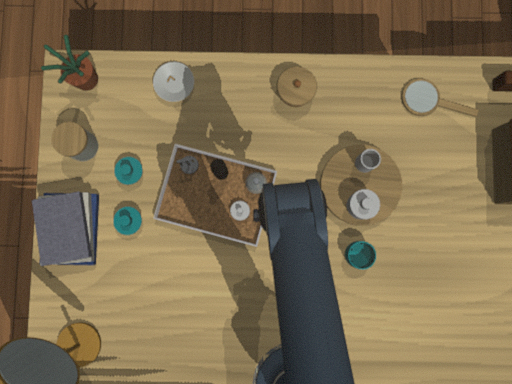

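The fingertips touched the knob at TCP z = 137.1 mm, so the knob top is at 112 mm. That is the height expected for a lid that is fully home, and it stayed firm up to about 20 N. Both views show the lid flush at (364,204) in the top view and everything else in place.

```bash
python3 -c "
from cell import *
print(read_wrist_force(),read_dq().round(3) if hasattr(read_dq(),'round') else read_dq()); sign_off()"
```

```text
[0.42397926 0.29797495 0.23199968] [ 0.005  0.002 -0.001 -0.001 -0.     0.001 -0.001]
the job is handed in; nothing more can be done
```

I gripped the wide lid by its knob, lifted it off the tray and lowered it into the wide pot. I pressed until the nubs snapped and the force rose to about 20 N, then let go. I pressed once more on the knob with closed fingers, moved the arm clear and handed the job in at about 28 s of the 45 s.

**Seating:** on the second press the fingers met the knob at 112 mm, the height expected for a fully home lid, and it stayed firm at about 20 N.

**Position:** the top camera puts the lid axis within about 0.5 mm of where it first saw the pot. In the last pictures the narrow pot and small lid had not visibly moved.

**Disagreements:**
- The two cameras differ by about 4 to 5 mm on absolute position, which looks like a calibration offset.
- A free-tilt silhouette fit of the lid came out at roughly 7°. It was taken before the second press, and I judged it unreliable at this resolution. The level model matched the picture to about a pixel, but the pictures do not confirm the 3.4° level limit exactly.
- A small dark spot under the front-left of the flange was still there after the second press, and I took it for a shadow.

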